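# Gauge a bar against a flip stop and oil the cut line

### The job

Set the bar up for sawing: swing the flip stop (the one with a ball-ended lever) fully down over the fence, then slide the steel bar, without lifting it off the deck, flat against the fence and along it until its end touches the stop. Then swing the stop fully up and back again, leaving the bar where it was gauged, and press the oiler's cap all the way down and let it spring back. Leave the clay block, the specimen and the loupe where they are.

Things in the scene. Friction and masses are not known exactly. Their poses are not given: they have to be found in the camera images.
- jig: Fixed sawing jig; mm. Origin on the worktop; x from the open deck to the fence (away from the robot), y along the fence, z up. Deck x -70..95, y -150..165, top z 12. Fence front face x 0, 16 thick, top z 44. Hinge cheeks behind it at y -112..-86, x 15..37, top z 58. Saw line drawn at y -20; white oiler bottle behind the fence at x 62, y -20, holder 50 wide
- flip_stop (a joint): Flip stop at the jig's -y end, rad: 0 = fully down (arm on the fence, 12 mm blade before it), 1.4 = fully up and back. Starts up (1.0 to 1.4). Hinge axis along jig y at jig x 24, z 50 mm. Friction (0.1 N m) holds it where it is left: drive it to its ends, 2 to 5 N at the lever's ball
- lever_knob (a point): Centre of the 18 mm black ball on the flip stop's lever (8 mm rod), 60 mm from the hinge axis, at jig y -121 mm. At joint value q: jig x = 24 - 60 cos(1.134 + q), z = 50 + 60 sin(1.134 + q) mm (stop down: x -1, z 104; up: x 73, z 84). Push it to -x to flip the stop down, to +x to flip it up
- bar_center (a point): Centre of the loose square steel bar, 24 x 120 x 24 mm, 0.3 to 0.55 kg, lying on the deck, its length (own y) roughly along the fence, at the start 5 to 9 cm off the stop and 15 to 21 mm clear of the fence, slightly turned
- cap_top (a point): Centre of the top of the oiler's grey round sprung cap, 28 mm across, 96 mm above the worktop when released. A thin spout leaves it towards the fence (-x), 52 mm long, 5 mm or more below the top.
- gauge_corner (a point): Point on the deck where the fence's front face meets the plane of the lowered stop's gauging face, which looks to jig +y: jig x 0, y -70, z 12 mm. The blade spans jig x -26..-3, from 3 mm above the deck. Axes as the jig's. The gauged bar's centre lies at jig x -12, y -10, z 24 mm
- oiler_cap (a joint): Travel of the oiler's cap in m: 0 = released, 0.008 = fully down. Springs back; 1.4 N starts it, 4.6 N holds it fully down.
- clay: Bystander: block of levelling clay, 33 x 61 x 22 mm, lying behind the jig. Origin at its underside.
- specimen: Bystander: round black mounted specimen, 30 mm across, 18 mm high, beside the -y end of the jig. Origin at its underside.
- loupe: Bystander: black round loupe, 36 mm across, 42 mm high, standing beside the +y end of the jig. Origin at its underside.

How it is judged:
On the way, in this order (a step that is already met when the one before it is completed fails the run):
1. the stop is fully down, with the bar still short of it (value of joint flip_stop below 0.06 rad and y of bar_center in the frame of jig above 0 m), for 0.2 s.
2. the bar lies flat against the fence with its end against the lowered stop (value of joint flip_stop below 0.08 rad and x of bar_center in the frame of jig above -0.0145 m and y of bar_center in the frame of jig between -0.0125 and -0.0075 m and z of bar_center in the frame of jig below 0.027 m and angle between the y axis of bar_center and the y axis of jig, either way round below 0.04 rad), for 0.3 s.
3. the stop is fully up again, the bar still in its gauged place (value of joint flip_stop above 1.3 rad and x of bar_center in the frame of jig above -0.0155 m and y of bar_center in the frame of jig between -0.0135 and -0.0065 m and z of bar_center in the frame of jig below 0.027 m and angle between the y axis of bar_center and the y axis of jig, either way round below 0.04 rad), for 0.2 s.
4. the oiler's cap is pressed all the way down (value of joint oiler_cap above 0.0065 m and value of joint flip_stop above 1.3 rad), for 0.05 s.
At the end, for the whole second after the job is handed in: The bar lies still on the deck, within 3.5 mm of touching the fence and of its gauged place along the fence, parallel to it within 0.04 rad; the flip stop is fully up (over 1.3 rad); the oiler's cap has sprung back (under 1.5 mm) (all of step 3 and value of joint oiler_cap below 0.0015 m and linear speed of bar below 0.01 m/s).
It fails at once if the bar is lifted more than 10 mm off the deck (z of bar_center in the frame of jig above 0.034 m).
It fails at once if the clay block, the specimen or the loupe is moved more than 20 mm (distance of any of clay, specimen, loupe from where it was at the start of the episode above 0.02 m).
It also fails if it takes over 67 s, if anything falls off the work surface, if the arm or the gripper's body presses on something with over 40 N, if the wrist force passes 120 N, or if a joint passes its speed limit or range.

### The arm

A 6-joint arm with a two-finger parallel gripper is mounted at the origin on a cart in front of the work surface, level with it; the furniture and walls round the work are solid. World frame = base frame: x ahead of the robot, y to its left, z up, the work surface at z = 0. Lengths are in m, angles in rad, forces in N, time in s.
With the tool pointing down it reaches from about 0.2 to 0.875 m from the base axis. Payload 3.4 kg.
Tool frame: the origin (TCP) lies between the finger pads; the fingertips stand 25 mm ahead of it and the grasp point (between the pads) lies 6 mm ahead of it (r.nose_length is the z of the fingertips in the tool frame, in m); z points along the fingers, x is the direction in which the jaws open and shut, and the axes are right-handed (so a half turn about z gives the same grasp; the last joint's range is limited). The gripper opens to 94 mm and grips with 3 to 60 N. Pads are 16 mm wide; open, the fingers measure 119 mm over their backs; the gripper's body (75 mm by 177 mm) begins 78 mm behind the grasp point.
Start: joints at [-1.231, 0.276, 1.505, -0, 1.361, -0.121], TCP at [0.256, -0.515, 0.23] pointing down, gripper open.
Joint ranges: [-2.89, 2.89], [-0.75, 2.08], [0.22, 2.7], [-1.18, 4.32], [0.11, 2.71], [-2.7, 2.7]. Speed limits (rad/s): [2.57, 2.57, 3.14, 3.14, 3.14, 3.14].

### API

Orientations are given as a unit quaternion [w, x, y, z].
In Python, from plant import r, gripper_to, inverse_kinematics, vision, models, telemetry gives the robot as it stands. Calls block until the motion is done:
- r.move_to(position, orientation): joint-space move of the TCP to a pose.
- r.move_l(position, rot=None, vel=0.15, guard=None): straight line of the TCP; rot=None keeps the orientation; vel is the mean speed in m/s. With guard (N) it stops when the force on the tool has changed by that much, and returns True; else False.
- r.movej(angles): joint-space move.
- gripper_to(opening, f_grip=None): finger opening in m; f_grip is the grip in N (None keeps the last); returns when the fingers have stopped.
- r.hold(seconds).
- inverse_kinematics(position, orientation): joint angles nearest the present ones, or None.
- vision.snapshot(name): name is "scene" or "top" or "wrist"; returns the picture (400x640x3 uint8, red, green, blue); there is no depth.
- vision.get_calibration(name): a dict with "fx", "fy", "cx", "cy" (pixels), "position" and "orientation" of the camera in the world. Camera axes: x right, y down, z forward; pixel columns grow to the right and rows downward; lengths in m; the calibration is good to about 2 mm. The wrist camera is an equidistant fisheye: a pixel r from the principal point sees the ray r / f radians off the axis. A picture is of the moment at which its call begins: read the wrist's pose just before it. get_calibration takes no time and is no camera call; for the wrist camera it gives the pose at the moment of the call.
A pose or a line that the arm cannot do raises r.PlanningError and nothing moves.
- r.sign_off(): hands the job in, once; it reports no verdict.
Trained networks look in the newest picture that a camera, given by its name, has taken for a name from the list of things; names that differ only in an ending like _2 or _b are one class to them, and where a whole thing is asked for, a point or a joint stands for the part that bears it (a point fixed in the world has none). Each returns a list of dicts, best first, with "score" (0 to 1); they miss things now and then, are a little off and sometimes report something else, mostly with a low value. They report only what shows in the picture. A call takes as long as a camera call.
- models.boxes_of(thing, camera): "at" ([x, y, z] in m, in world coordinates, good to about 4 mm: the middle of the surface that is visible of it).
- models.regions_of(thing, camera): "pixels" (400x640 bool, what is visible of it).
- models.mark_of(thing, camera): "at" ([x, y, z] in m, in world coordinates, good to about 4 mm: a listed point, or the origin of a listed thing).
Readings, each from a call of its own:
- telemetry.current_t(): time.
- telemetry.current_joints(): joint angles.
- telemetry.current_dq(): joint speeds.
- telemetry.current_joint_efforts(): joint torques, N m.
- telemetry.current_ee_pos(): TCP position.
- telemetry.current_tool_rot(): TCP orientation.
- telemetry.current_wrist_force(): force on the tool from outside, world axes, zero at the start.
- telemetry.current_torque(): the same for the moment, N m.
- telemetry.current_opening(): finger opening in m.
Only numpy, scipy, OpenCV 4.12 (cv2) and the standard library are available. Lean on these libraries where they do the work, as an engineer would, in place of code of your own. Each camera call takes 0.05 s, during which the arm holds its last target. There are 200 camera calls.

## Working session

There is one attempt and no reset: what is moved stays moved. The work goes in short steps, each a Python script; the robot and the scene stay as the last script left them, time stands still between calls to the robot, and variables do not carry over. Pictures are saved under pics/ and viewed, about 8 in all and at most 12, crops included, and the job is handed in when it is done.

```bash
mkdir -p pics; ls
cat > h.py <<'E'
import numpy as np, cv2
from plant import r, gripper_to, inverse_kinematics, vision, models, telemetry as T
def snap(cam,name=None,crop=None,scale=1):
    im=vision.snapshot(cam)
    if name:
        o=im[:,:,::-1]
        if crop: o=o[crop[1]:crop[3],crop[0]:crop[2]]
        cv2.imwrite('pics/'+name,cv2.resize(o,None,fx=scale,fy=scale))
    return im
E
python3 - <<'E'
from h import *
np.set_printoptions(precision=4,suppress=True)
ims=[]
for c in ['top','scene']:
    ims.append(snap(c)); k=vision.get_calibration(c); print(c,k)
    for n in ['jig','lever_knob','bar_center','cap_top','gauge_corner','clay','specimen','loupe']:
        try: print(n,[(np.round(d['at'],4).tolist(),round(d['score'],2)) for d in models.mark_of(n,c)[:2]])
        except Exception as e: print(n,e)
cv2.imwrite('pics/a.png',cv2.resize(np.vstack(ims)[:,:,::-1],(480,600)))
cv2.imwrite('pics/top.png',ims[0][:,:,::-1]);cv2.imwrite('pics/scene.png',ims[1][:,:,::-1]);print(T.current_t())
E
```

```text
pics
top {'fx': 363.75476590422056, 'fy': 363.75476590422056, 'cx': 326.4801939727767, 'cy': 202.99767568264036, 'position': array([0.5251, 0.054 , 0.9975]), 'orientation': array([ 0.0375, -0.7002,  0.7127, -0.0198])}
jig [([0.5721, 0.0098, -0.0027], 0.92)]
lever_knob [([0.6339, -0.1118, 0.0971], 0.55)]
bar_center [([0.5486, 0.0679, 0.0284], 0.65)]
cap_top [([0.7056, 0.0881, -0.0008], 0.53)]
gauge_corner [([0.5742, -0.0599, 0.012], 0.61)]
clay [([0.7073, 0.0881, 0.0014], 0.8)]
specimen [([0.594, -0.1786, -0.0016], 0.57)]
loupe [([0.6144, 0.2559, 0.0011], 0.64)]
scene {'fx': 519.2402414889835, 'fy': 519.2402414889835, 'cx': 315.504857790732, 'cy': 210.01228291837484, 'position': array([ 0.2766, -0.5557,  0.8936]), 'orientation': array([-0.3408,  0.9142, -0.2041,  0.0803])}
jig [([0.5793, 0.0135, 0.0028], 0.75)]
lever_knob [([0.6363, -0.1091, 0.097], 0.59)]
bar_center [([0.5411, 0.0741, 0.0264], 0.91)]
cap_top [([0.6328, -0.0057, 0.0923], 0.47)]
gauge_corner [([0.5737, -0.0611, 0.0151], 0.8)]
clay [([0.7044, 0.085, 0.0036], 0.94), ([0.6139, 0.2561, 0.0008], 0.32)]
specimen [([0.6019, -0.1787, -0.002], 0.48)]
loupe [([0.6174, 0.2555, -0.0007], 0.88)]
0.9
```

View pics/top.png

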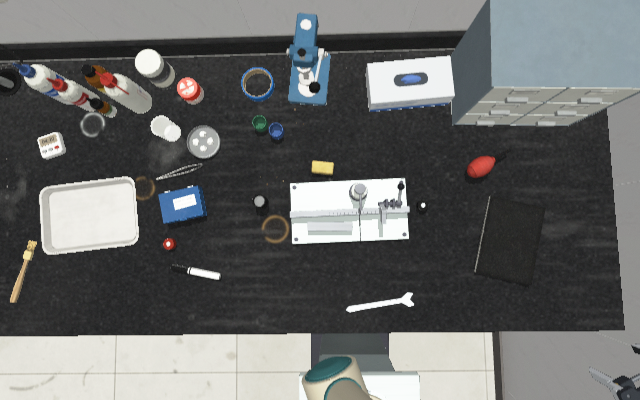

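View pics/scene.png

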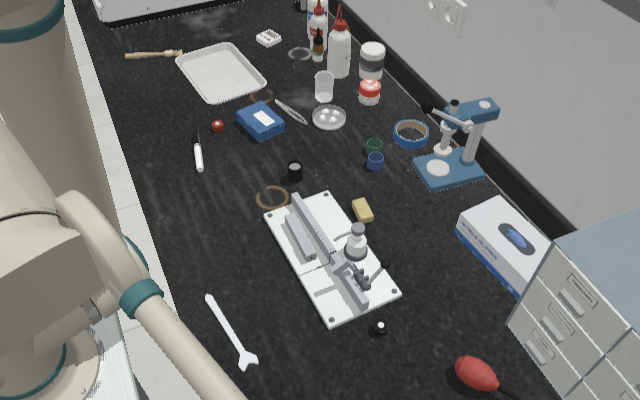

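The top picture shows the jig's white deck at px (290–410, 178–243), with the bar at about (330, 228) and the knob at about (401, 186), right and up. The specimen is at (422, 206), the loupe at (260, 201) and the clay at (322, 168). The scene view agrees with this. Next I'll take a close look with the wrist camera.

```bash
cat >> h.py <<'E'
from scipy.spatial.transform import Rotation as R
from scipy.optimize import least_squares
def Rq(q): return R.from_quat([q[1],q[2],q[3],q[0]])
def down(yaw):  # tool z down, tool x at angle yaw in world
    c,s=np.cos(yaw),np.sin(yaw)
    m=np.array([[c,s,0],[s,-c,0],[0,0,-1.]])
    q=R.from_matrix(m).as_quat(); return np.array([q[3],*q[:3]])
def proj(P,k,fish):
    p=Rq(k['orientation']).inv().apply(np.atleast_2d(P)-k['position'])
    f=k['fx']
    if not fish: return np.c_[k['cx']+f*p[:,0]/p[:,2],k['cy']+f*p[:,1]/p[:,2]]
    h=np.hypot(p[:,0],p[:,1]); t=np.arctan2(h,p[:,2])
    return np.c_[k['cx']+f*t*p[:,0]/h,k['cy']+f*t*p[:,1]/h]
E
python3 - <<'E'
from h import *
import pickle
for y in (np.pi/2,-np.pi/2):
    q=inverse_kinematics([0.5,0.02,0.38],down(y-0.02)); print(y,q)
y=min((np.pi/2,-np.pi/2),key=lambda y:9 if inverse_kinematics([0.5,0.02,0.38],down(y-.02)) is None else abs(inverse_kinematics([0.5,0.02,0.38],down(y-.02))[5]))
print('use',y)
r.move_to([0.5,0.02,0.38],down(y-0.02))
k=vision.get_calibration('wrist'); im=snap('wrist','w1.png'); print(k)
for n in ['jig','lever_knob','bar_center','cap_top','gauge_corner','clay','specimen','loupe']:
    print(n,[(np.round(d['at'],4).tolist(),round(d['score'],2)) for d in models.mark_of(n,'wrist')[:2]])
pickle.dump((k,im),open('w1.pkl','wb'));print(T.current_t())
E
```

```text
1.5707963267948966 [-9.91589053e-02  1.12197131e-01  1.35659320e+00 -4.44089210e-16
  1.67280232e+00 -1.64995523e+00]
-1.5707963267948966 [-9.91589053e-02  1.12197131e-01  1.35659320e+00 -4.44089210e-16
  1.67280232e+00  1.49163742e+00]
use -1.5707963267948966
{'fx': 309.70691628693146, 'fy': 309.70691628693146, 'cx': 323.2646757973925, 'cy': 203.8590664402888, 'position': array([0.58053407, 0.01724992, 0.53437873]), 'orientation': array([-0.09668547, -0.69318657,  0.70737604,  0.09881012])}
jig [([0.569, 0.0073, -0.0007], 0.67)]
lever_knob [([0.6349, -0.1079, 0.1008], 0.91)]
bar_center [([0.5472, 0.0687, 0.0226], 0.87)]
cap_top [([0.6343, -0.0061, 0.0973], 0.84)]
gauge_corner [([0.5766, -0.0569, 0.0145], 0.78)]
clay [([0.7041, 0.0889, 0.0036], 0.56)]
specimen [([0.5903, -0.1823, 0.0001], 0.82)]
loupe []
3.525
```

View pics/w1.png

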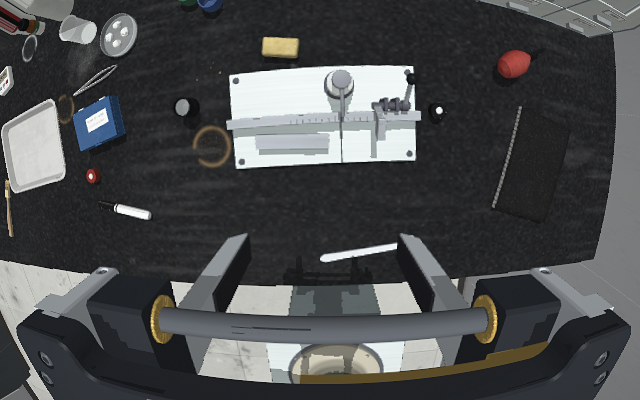

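The wrist picture shows the deck corners at about (231,80), (413,66), (416,160) and (236,167). The bar is at (257–330, 135–153), the knob at (411,78) and the cap at (341,79). I'll fit the jig pose from the corners, and the bar pose as well.

Run:
```python
from h import *
import pickle
np.set_printoptions(precision=4,suppress=True)
k,im=pickle.load(open('w1.pkl','rb'))
kt=vision.get_calibration('top'); it=cv2.imread('pics/top.png')[:,:,::-1].copy()
def sub(im,c):
    g=cv2.cvtColor(im,cv2.COLOR_RGB2GRAY)
    return cv2.cornerSubPix(g,np.float32(c).reshape(-1,1,2),(4,4),(-1,-1),(3,50,.01)).reshape(-1,2)
C=np.array([[95,165,12],[95,-150,12],[-70,-150,12],[-70,165,12]])/1e3
def W(p,P): 
    c,s=np.cos(p[2]),np.sin(p[2]); P=np.atleast_2d(P); return np.c_[p[0]+c*P[:,0]-s*P[:,1],p[1]+s*P[:,0]+c*P[:,1],P[:,2]]
cw=sub(im,[[231,81],[413,66],[416,160],[236,167]]); ct=sub(it,[[290,184],[407,178],[409,239],[292,243]])
print(cw,ct)
fw=lambda p:(proj(W(p,C),k,1)-cw).ravel(); ft=lambda p:(proj(W(p,C),kt,0)-ct).ravel()
for n,f in (('w',fw),('t',ft),('both',lambda p:np.r_[fw(p),ft(p)*1.0])):
    s=least_squares(f,[.575,.01,-.02],loss='soft_l1'); print(n,s.x,np.round(f(s.x),1))
p=s.x
inv=lambda X:W([0,0,-p[2]],np.atleast_2d(X)-[p[0],p[1],0])
print('knob',inv([.6349,-.109,.098]),'cap',inv([.634,-.006,.096]),'gauge',inv([.5748,-.059,.012]))
# bar: mask of region, fit its rectangle via back-projection at z=.036
vision.snapshot('wrist'); m=models.regions_of('bar_center','wrist')[0]['pixels']
v,u=np.nonzero(m); print('bar px',len(u))
d=np.c_[u-k['cx'],v-k['cy']]; h=np.hypot(*d.T); t=h/k['fx']
ray=Rq(k['orientation']).apply(np.c_[np.sin(t)*d[:,0]/h,np.sin(t)*d[:,1]/h,np.cos(t)])
X=k['position']+ray*((.030-k['position'][2])/ray[:,2])[:,None]
J=inv(X); print(cv2.minAreaRect(np.float32(J[:,:2]*1e3)))
```

```text
[[229.5478  81.5328]
 [412.29    65.8302]
 [414.618  159.8886]
 [236.3283 168.2797]] [[289.6972 182.9509]
 [404.1707 178.143 ]
 [408.3193 238.152 ]
 [291.9834 243.2162]]
w [0.5724 0.0098 0.0372] [-1.5 -5.1  0.4 -0.1  1.1  0.2 -0.3  1.9]
t [0.5717 0.0113 0.0261] [-0.3 -0.1  0.6 -0.6  0.2  0.3 -0.5  0.2]
both [0.5725 0.0104 0.0325] [-1.6 -5.6  0.3  0.2  0.6  0.6 -0.9  1.4 -0.2  0.   0.7 -1.2  0.7 -0.4
  0.   0.3]
knob [[ 0.0585 -0.1214  0.098 ]] cap [[ 0.0609 -0.0184  0.096 ]] gauge [[ 0.     -0.0695  0.012 ]]
bar px 1151
((-26.17678451538086, 59.37300109863281), (120.42710876464844, 26.366920471191406), 86.48929595947266)
```

```bash
cat >> h.py <<'E'
JP=[.572,.0108,.028]
def W(P,p=JP):
    c,s=np.cos(p[2]),np.sin(p[2]); P=np.atleast_2d(P)/1e3
    return np.c_[p[0]+c*P[:,0]-s*P[:,1],p[1]+s*P[:,0]+c*P[:,1],P[:,2]]
def J(X,p=JP):
    d=np.array(X)-[p[0],p[1],0]; c,s=np.cos(p[2]),np.sin(p[2]); return np.array([c*d[0]+s*d[1],-s*d[0]+c*d[1],d[2]])*1e3
Q=down(-np.pi/2+JP[2]); NL=r.nose_length
def tip(x,y,z): return W([x,y,z+NL*1e3])[0]   # jig mm, fingertip
def at(): 
    a=J(T.current_ee_pos()); a[2]-=NL*1e3; return np.round(a,1)
def lin(x,y,z,vel=.15,guard=None):
    g=r.move_l(tip(x,y,z),vel=vel,guard=guard); print('lin',(x,y,z),g,'at',at(),'F',np.round(T.current_wrist_force(),1),'t',round(T.current_t(),2)); return g
def marks(cam,*ns):
    for n in ns: print(cam,n,[(np.round(J(d['at']),1).tolist(),round(d['score'],2)) for d in models.mark_of(n,cam)[:2]])
E
python3 - <<'E'
from h import *
print(NL)
gripper_to(0.0)
r.move_to(tip(90,-126,150),Q); lin(90,-126,93,.2)
lin(70,-126,93,.1,guard=10)
lin(20,-126,94,.08,guard=10)
lin(6,-126,94,.03,guard=10)
lin(26,-126,94,.1); lin(26,-126,150,.2)
snap('scene','s2.png',(220,170,440,340),3); marks('scene','lever_knob')
snap('top');marks('top','lever_knob')
E
```

```text
0.025
lin (90, -126, 93) False at [  90.3 -125.4   94.4] F [0.4 0.  0.7] t 6.61
lin (70, -126, 93) True at [  78.2 -126.6   97.4] F [ 1.8 -0.3  0.8] t 6.85
lin (20, -126, 94) True at [  77.4 -126.9   96.4] F [0.1 0.1 1. ] t 7.12
lin (6, -126, 94) True at [  74.3 -127.    97.7] F [ 0.8 -1.   1.8] t 7.82
lin (26, -126, 94) False at [  24.5 -125.6   93. ] F [-0.7 -0.3  0.2] t 8.46
lin (26, -126, 150) False at [  25.6 -125.8  149.2] F [-0.   0.1 -0.6] t 8.89
scene lever_knob [([3.4, -122.0, 104.9], 0.74), ([-27.7, 57.8, 25.5], 0.64)]
top lever_knob []
```

View pics/s2.png

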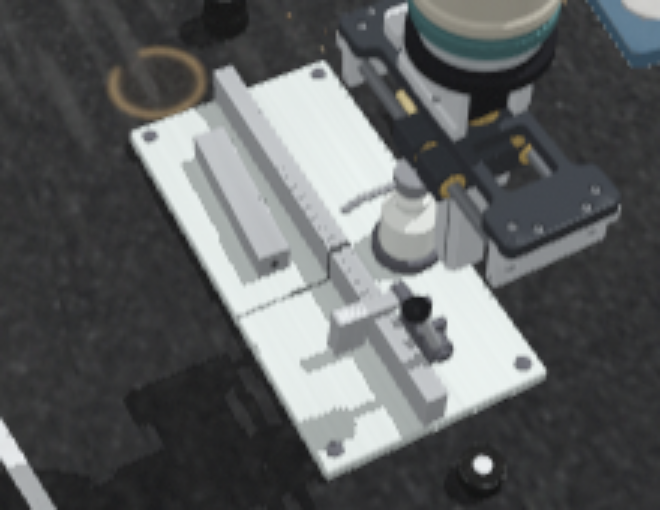

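The stop is nearly down. The knob is at crop px (417,308) and the arm is close to the fence. Contact transients tripped the guard early, so I'll finish this with a slow press.

Run:
```python
from h import *
lin(32,-126,94,.25)
lin(20,-126,94,.04,guard=20)
for x in (17,15,13,11,9,7):
    r.move_l(tip(x,-126,94),vel=.03,guard=25); r.hold(.05); f=J(np.array(T.current_wrist_force())+[JP[0],JP[1],0])/1e3
    print(x,at(),np.round(f,1))
    if abs(f[0])>8: break
r.hold(.25)
lin(32,-126,94,.1); lin(32,-126,130,.25)
snap('scene');marks('scene','lever_knob','bar_center')
```

```text
lin (32, -126, 94) False at [  31.  -125.7   92.7] F [-0.3 -0.4  0.5] t 9.47
lin (20, -126, 94) False at [  20.1 -126.2   95. ] F [ 0.1 -0.5 -0.2] t 9.92
17 [  17.7 -126.1   94.5] [2.3 0.1 1.1]
15 [  17.3 -126.2   94.6] [ 5.7  1.1 -0.7]
13 [  17.1 -126.2   94.7] [ 9.5  1.  -3.7]
lin (32, -126, 94) False at [  30.9 -125.8   93.3] F [-0.  -0.4 -0.1] t 11.41
lin (32, -126, 130) False at [  32.  -126.3  131.4] F [0.1 0.3 0.5] t 11.7
scene lever_knob [([-2.8, -124.3, 103.8], 0.66)]
scene bar_center [([-28.4, 61.3, 26.3], 0.55)]
```

```bash
cat >> h.py <<'E'
def jf(): return J(np.array(T.current_wrist_force())+[JP[0],JP[1],0])/1e3
def press(pts,ax,lim,vel=.04,settle=.05):
    for p in pts:
        r.move_l(tip(*p),vel=vel,guard=35); r.hold(settle); f=jf(); print(p,at(),np.round(f,1),round(T.current_t(),2))
        if abs(f[ax])>lim: return True
    return False
E
python3 - <<'E'
from h import *
r.move_to(tip(-66,60,90),Q); gripper_to(.08)
lin(-66,60,18,.15)
lin(-52,60,18,.1); lin(-36,60,18,.06,guard=25)
press([(x,60,18) for x in (-34,-32,-30,-28,-26,-24)],0,8)
r.hold(.1)
lin(-50,60,18,.1); lin(-66,60,50,.2)
snap('scene');marks('scene','bar_center')
vision.snapshot('wrist');marks('wrist','bar_center','gauge_corner')
E
```

```text
lin (-66, 60, 18) False at [-65.5  60.   18.3] F [-0.3  0.1  0.1] t 14.62
lin (-52, 60, 18) False at [-50.8  60.   18.9] F [-0.9  0.3 -0.5] t 14.92
lin (-36, 60, 18) False at [-36.6  60.   17.9] F [-2.  -0.7  1.9] t 15.33
(-34, 60, 18) [-36.1  60.1  17.8] [-5.6  0.4  4.6] 15.63
(-32, 60, 18) [-33.3  60.1  17.8] [-3.9 -0.3  2.2] 15.93
(-30, 60, 18) [-32.1  60.1  17.7] [-6.7  0.2  4.1] 16.23
(-28, 60, 18) [-32.1  60.1  17.7] [-10.3  -0.2   7.9] 16.53
lin (-50, 60, 18) False at [-48.4  59.9  18.4] F [ 0.5 -0.3  0.2] t 17.0
lin (-66, 60, 50) False at [-64.   59.9  50.8] F [-0.1 -0.7  0.1] t 17.32
scene bar_center [([-11.5, 61.8, 20.0], 0.75)]
wrist bar_center [([-7.4, 58.4, 25.8], 0.86), ([51.1, 242.1, -2.1], 0.16)]
wrist gauge_corner [([3.6, -69.6, 11.4], 0.83)]
```

Run:
```python
from h import *
lin(-40,100,80,.25); 
gripper_to(0.0); lin(-13,148,60,.25); lin(-13,148,18,.15)
lin(-13,125,18,.1,guard=30)
lin(-13,68,18,.05,guard=30)
press([(-13,y,18) for y in (65,63,61,59,57,55,53)],1,8)
r.hold(.3)
lin(-13,80,18,.1); lin(-40,80,60,.25)
snap('scene');marks('scene','bar_center','lever_knob')
```

```text
lin (-40, 100, 80) False at [-39.7 100.3  79.8] F [-0.2  0.  -0.7] t 17.95
lin (-13, 148, 60) False at [-13.2 148.5  59.4] F [-0.1 -1.1  0.7] t 19.57
lin (-13, 148, 18) False at [-13.3 147.4  18.2] F [ 0.9 -1.1 -0.8] t 20.01
lin (-13, 125, 18) False at [-12.5 124.3  18.8] F [-0.2 -0.2 -0.2] t 20.39
lin (-13, 68, 18) False at [-12.9  67.7  18. ] F [0.5 2.2 2.1] t 21.68
(-13, 65, 18) [-13.  65.  18.] [0.1 2.2 3.1] 21.98
(-13, 63, 18) [-13.   63.1  18. ] [1.2 4.5 2.1] 22.28
(-13, 61, 18) [-13.1  61.3  18. ] [-0.   5.3  3.3] 22.58
(-13, 59, 18) [-13.   61.1  18. ] [-0.1 11.   3. ] 22.88
lin (-13, 80, 18) False at [-13.4  79.6  17.6] F [ 0.2 -0.3 -0.2] t 23.54
lin (-40, 80, 60) False at [-39.5  79.3  60.9] F [ 0.3 -0.1 -0.3] t 23.89
scene bar_center [([-13.2, -10.6, 23.9], 0.72)]
scene lever_knob [([0.5, -120.1, 106.5], 0.92)]
```

Run:
```python
from h import *
lin(-64,-8,60,.25); gripper_to(.07); lin(-64,-8,18,.15)
lin(-40,-8,18,.1,guard=25)
press([(x,-8,18) for x in (-34,-31,-29,-27,-25)],0,8)
r.hold(.3)
lin(-60,-8,18,.12); lin(-64,20,120,.25)
snap('scene','s3.png',(220,170,440,340),3);marks('scene','bar_center','lever_knob')
```

```text
lin (-64, -8, 60) False at [-63.8  -7.9  59.6] F [-0.4 -0.3  1.1] t 24.56
lin (-64, -8, 18) False at [-64.1  -8.   17.8] F [-0.4  0.5  0.1] t 26.14
lin (-40, -8, 18) False at [-39.5  -8.1  18.6] F [-0.7  0.2 -0.2] t 26.53
(-34, -8, 18) [-34.2  -8.   18. ] [-0.2  0.9  0.1] 26.88
(-31, -8, 18) [-32.2  -7.8  17.8] [-2.9  0.8  2.7] 27.18
(-29, -8, 18) [-32.1  -7.8  17.8] [-6.7  0.   5.7] 27.48
(-27, -8, 18) [-32.   -7.8  17.7] [-10.1  -0.5   9. ] 27.78
lin (-60, -8, 18) False at [-58.7  -8.2  18.4] F [ 0.4 -0.3  0.2] t 28.51
lin (-64, 20, 120) False at [-63.7  19.9 119.6] F [ 0.5  0.1 -0. ] t 29.08
scene bar_center [([-14.3, -7.9, 21.5], 0.96)]
scene lever_knob [([-2.1, -121.2, 105.6], 0.59)]
```

View pics/s3.png

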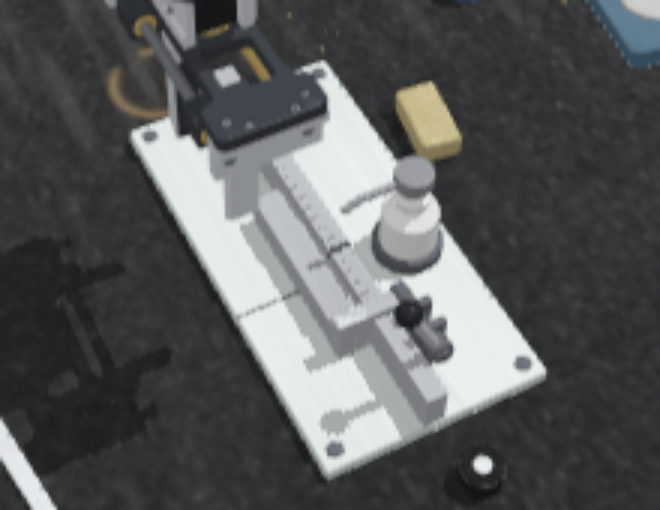

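The bar lies flush on the fence, with its end on the blade at crop px (335,318). Next I'll swing the stop up along the knob's arc.

Run:
```python
from h import *
lin(-34,-126,140,.3); gripper_to(0.0); lin(-34,-126,100,.2)
kn=lambda q:(24-60*np.cos(1.134+q)+1-17.,-126,50+60*np.sin(1.134+q)-2)
lin(*kn(-.02)[:2],101,.06,guard=30)
for q in (.25,.5,.75,1.0,1.25): lin(*kn(q),vel=.08)
ok=press([kn(q) for q in (1.35,1.42,1.48,1.54,1.6,1.66)],0,8); f=jf(); print(ok,f)
r.hold(.2)
lin(30,-126,110,.15); lin(0,-100,150,.3)
snap('scene','s4.png',(220,170,440,340),3);marks('scene','bar_center','lever_knob')
```

```text
lin (-34, -126, 140) False at [ -35.1 -125.1  138.8] F [-0.  -0.5 -0.6] t 29.88
lin (-34, -126, 100) False at [ -34.5 -125.8   99.5] F [ 1.2 -0.2  0.2] t 31.35
lin (np.float64(-18.464510455942456), -126, 101) False at [ -17.3 -126.2  101.6] F [-0.2 -0.1  0.7] t 31.76
lin (np.float64(-3.142714631488806), -126, np.float64(106.95625421141683)) False at [  -2.9 -126.   107.1] F [-1.2 -0.4  0.2] t 32.12
lin (np.float64(11.789696096694215), -126, np.float64(107.88019875964592)) False at [  12.5 -126.   107.7] F [ 0.6  0.1 -0.4] t 32.45
lin (np.float64(26.48648187667954), -126, np.float64(105.08108257402972)) False at [  27.4 -126.   104.7] F [ 0.2 -0.1 -0.2] t 32.78
lin (np.float64(40.033867751392826), -126, np.float64(98.73294114169092)) False at [  41.  -126.    98.2] F [ 0.1 -0.3 -0.7] t 33.12
lin (np.float64(51.589542882841556), -126, np.float64(89.23047115016898)) False at [  52.3 -125.9   88.5] F [-0.9  0.2 -0. ] t 33.45
(np.float64(55.48795553587232), -126, np.float64(84.6727975347261)) [  55.6 -126.    84.4] [-0.3 -1.4 -0.3] 33.8
(np.float64(57.9366574242043), -126, np.float64(81.26154303843498)) [  56.6 -125.9   81.2] [-4.3  0.7  4. ] 34.11
(np.float64(59.84129378567309), -126, np.float64(78.20728817069703)) [  57.  -125.9   80.2] [-10.5   0.3  15.7] 34.41
True [-10.5240794    0.27301061  15.65324219]
lin (30, -126, 110) False at [  31.2 -126.1  110.4] F [-0.4 -0.1 -0.6] t 35.05
lin (0, -100, 150) False at [  1.1 -99.9 150.3] F [-0.   0.2 -0. ] t 35.39
scene bar_center [([-9.8, -7.5, 22.6], 0.88)]
scene lever_knob [([75.8, -125.2, 85.8], 0.89)]
```

View pics/s4.png

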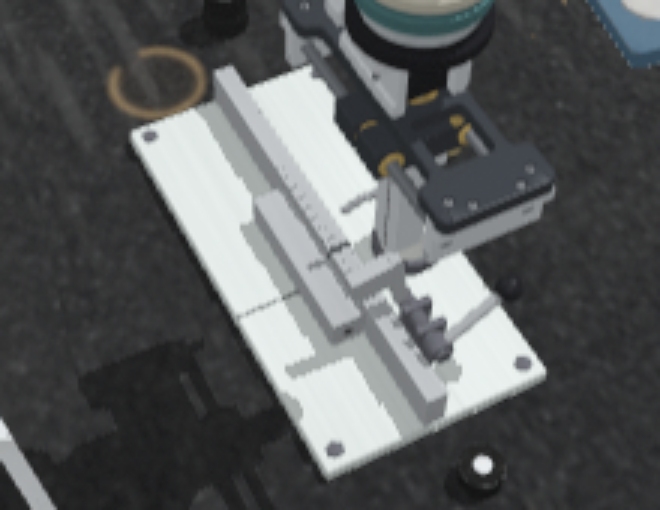

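The stop is up, with the knob at crop px (510,288), and the bar hasn't moved. Next is the oiler cap.

Run:
```python
from h import *
lin(63,-20,150,.25); lin(63,-20,102,.2)
press([(63,-20,z) for z in (97,93,90,87,85,83,81)],2,10)
r.hold(.15)
lin(63,-20,102,.12); lin(63,-20,170,.25)
lin(-60,60,260,.3)
snap('scene','s5.png',(220,170,440,340),3);marks('scene','bar_center','lever_knob','cap_top')
snap('top');marks('top','lever_knob','bar_center','clay','specimen','loupe')
```

```text
lin (63, -20, 150) False at [ 62.3 -20.5 148.9] F [-0.3  0.4 -0.9] t 36.1
lin (63, -20, 102) False at [ 61.9 -21.3 101.7] F [ 0.7 -0.2  0.6] t 36.49
(63, -20, 97) [ 63.4 -20.2  97.9] [-0.3  0.6  0.2] 36.82
(63, -20, 93) [ 63.8 -20.1  93.6] [ 1.2 -0.2  2.8] 37.12
(63, -20, 90) [ 63.8 -20.1  90.4] [1.6 0.1 3.5] 37.42
(63, -20, 87) [ 63.8 -20.1  88.2] [ 0.7 -0.4  9.2] 37.72
(63, -20, 85) [ 63.9 -20.1  88. ] [-1.7  0.3 16.2] 38.02
lin (63, -20, 102) False at [ 62.1 -19.8 101.5] F [-1.  -0.2 -0.3] t 38.46
lin (63, -20, 170) False at [ 62.4 -19.9 169.3] F [-0.4 -0.4 -0.6] t 38.88
lin (-60, 60, 260) False at [-59.8  59.6 258.6] F [-0.8  0.5 -0.4] t 39.61
scene bar_center [([-9.3, -9.9, 24.8], 0.96)]
scene lever_knob [([73.6, -120.8, 84.8], 0.96)]
scene cap_top [([60.5, -22.6, 95.6], 0.55)]
top lever_knob [([70.3, -125.9, 86.5], 0.53)]
top bar_center []
top clay [([135.2, 74.2, 1.0], 0.59)]
top specimen [([20.4, -193.3, -3.2], 0.47)]
top loupe [([2.8, -68.7, 12.3], 0.71), ([48.2, 244.3, 0.7], 0.52)]
```

View pics/s5.png

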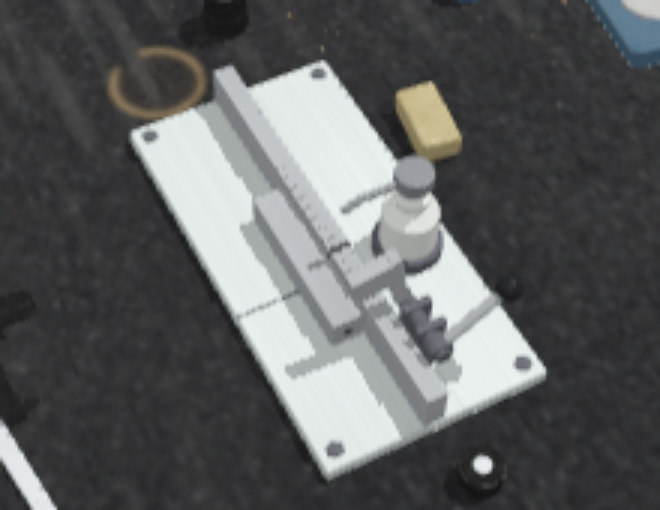

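The final picture shows the bar flush on the fence at its gauged place, the stop up, the cap released at crop px (413,175), and the bystanders where they were.

```bash
python3 -c "
from h import *
r.sign_off(); print(T.current_t())"
```

```text
the job is handed in; nothing more can be done
the job is handed in; nothing more can be done
```

The job is done and handed in, with the clock at about 40 s of the 67 s allowed. No verdict came back.

- **Stop down:** I pushed the lever's ball with closed fingers until it stalled against its end at about 9 N. At first, contact bumps tripped the force guard early, so I finished with a slow press.
- **Bar gauged:** I pushed it to the fence with two fingers, then along the fence by its end until it stalled at the stop (11 N). I squared it to the fence once more after that.
- **Stop up:** I drove the lever along its arc until it stalled at the upper end. The knob was last seen at about jig x 74, z 85 mm (expected 73, 84).
- **Oiler cap:** I pressed it until it stopped at about 88 mm height. It sprang back, and the network put it at 95.6 mm afterwards.

**Last checks:** the scene camera put the bar's centre at jig (-9, -10, 25) mm, against (-12, -10, 24) expected; the 3 mm gap in x is within the network's error. The picture showed the bar flush on the fence. The clay, specimen and loupe were where they started, within the network's scatter.

**Disagreements:** the top camera missed the bar at the end, and its best "loupe" match was a false hit on the jig; its second match was the real loupe.

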